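Put the washroom things back on their own places

ROBOT

A 6-joint arm with a two-finger parallel gripper is mounted at the origin on the work surface. World frame = base frame: x ahead of the robot, y to its left, z up, the work surface at z = 0. Lengths are in mm, angles in rad, forces in N, time in s.
With the tool pointing down it reaches from about 250 to 800 mm from the base axis. Payload 8.5 kg.
Tool frame: the origin (TCP) lies midway between the tips of the shut fingers; the grasp point (between the pads) lies 19 mm behind it; z points along the fingers, y is the line along which they close (so a half turn about z gives the same grasp; the last joint's range is limited). The gripper opens to 85 mm and grips with 20 to 120 N. Pads are 22 mm wide; open, the fingers measure 114 mm over their backs; the gripper's body (76 mm by 85 mm) begins 54 mm behind the grasp point. The pads swing forward as they close: fully open they stand 13 mm farther back than shut.
Start: joints at [-1.336, 0.238, -0.013, 1.319, 0, 1.571], TCP at [122.128, -510.552, 231.276] pointing down, gripper open.
Joint ranges: [-2.66, 2.66], [-1.03, 1.9], [-1.14, 1.46], [-1.82, 2.27], [-1.45, 1.34], [-3.14, 3.14]. Speed limits (rad/s): [2.22, 2.22, 2.79, 3.14, 3.14, 3.14].

INTERFACE

Orientations are given as a rotation vector (axis times angle).
In Python, from rig import arm, telemetry, viewer, hand_in gives the robot as it stands. The module is installed in compiled form; this text tells all that it offers. Calls block until the motion is done:
- arm.movep(position, orientation): joint-space move of the TCP to a pose.
- arm.move_straight(position, rotation=None, vel=150, stop_force=None): straight line of the TCP; rotation=None keeps the orientation; vel is the mean speed in mm/s. With stop_force (N) it stops when the force on the tool has changed by that much, and returns True; else False.
- arm.goto_joints(angles): joint-space move.
- arm.release() and arm.gripper_close(grasp_force=None): open the fingers fully, or close them until they stop; grasp_force is the grip in N (None keeps the last).
- arm.dwell(seconds).
- arm.inverse_kinematics(position, orientation): joint angles nearest the present ones, or None.
- telemetry.read_state(): the state.
- viewer.camera(name): name is "scene" or "side" or "wrist"; returns a dict with "color" (384x512x3 uint8, blue, green, red), "K" (3x3 intrinsics, pixels), "R" (3x3) and "t" (3): a world point X has camera coordinates R X + t; the wrist camera has in their place "hand_eye" (4x4, takes a point from camera to tool coordinates, whose origin is the TCP and whose axes are the flange's). Camera axes: x right, y down, z forward; pixel columns grow to the right and rows downward; lengths in mm; the calibration is good to about 2 mm. A picture is of the moment at which its call begins: read the wrist's pose just before it. There is no depth.
A pose or a line that the arm cannot do raises arm.MotionError and nothing moves.
- hand_in(): hands the job in; it is judged then, once.
The state is a dict: "time": time; "joint_positions": joint angles; "joint_velocities": joint speeds; "joint_efforts": joint torques, N m; "position": TCP position; "eef_rot": TCP orientation; "ft_force": force on the tool from outside, world axes, zero at the start; "torque": the same for the moment, N m; "finger_gap": opening from 0.0 (shut) to 1.0 (fully open); "gripper_force": force on a finger pad.
Only numpy, scipy, OpenCV 4.12 (cv2) and the standard library are available. Lean on these libraries where they do the work, as an engineer would, in place of code of your own. Each camera call takes 0.05 s, during which the arm holds its last target. There are 200 camera calls.

TASK

Tidy the ledge after the morning wash: stand the round mirror on the round cork pad, lay the soap lengthways on the slatted soap dish, stand the purple hair clip on its teeth in the saucer and lay the tweezers lengthways on the narrow grey pad (either end first), each one well centred on its place. Set them down gently, do not drop them, and leave the glass jar and the blue tumbler standing where they are.

Things in the scene. Friction and masses are not known exactly. Their poses are not given: they have to be found in the camera images.
- mirror_mid (a point): Round orange plastic stand mirror, loose, 0.18 kg, 147 mm tall: foot disc 84 mm across, 8 mm high, thin stem, upright round frame 110 mm across, 12 mm thick (does not tilt); pinch the top of the frame across its thickness. Point: on the upright axis half-way up, 73.5 mm above the underside and 73.5 mm below the top. x is normal to the glass (glass on both sides), y in the frame's plane, z up.
- soap_mid (a point): Cream-coloured bar of soap, loose, about 0.1 kg, 78 x 50 x 26 mm (x, y, z) with rounded edges, lying flat. Point: its centre, 13 mm above its underside. x along its length, z up.
- clip_mid (a point): Purple plastic claw hair clip, loose, rigid (does not open), 30 g, standing on two rows of teeth: 62 mm long (x), 34 mm wide (y), 42 mm tall with two thumb tabs (26 mm long, spread 28 mm) on top. Its sides are flat and upright from 9 to 22 mm above the tooth tips. Point: midway between the sides, 15.5 mm above the tooth tips. z up.
- tweezers_mid (a point): Steel tweezers, loose, rigid (arms do not bend), 25 g, lying on the edges of both arms: 95 mm long (x, points to +x), 9 mm high, 14 mm wide over the parallel middle of the arms (from 5 mm behind to 17 mm ahead of the point), narrower towards both ends. Point: half-way along, 4.5 mm above the underside. z up.
- mirror_pad: Round cork pad for the mirror, 110 mm across, 5 mm thick, with a dark ring on it. Origin: centre of its underside, on the ledge; z up; does not move.
- soap_dish: Bamboo soap dish, 122 mm long (x), 86 mm wide (y): seven slats across it, their tops 18 mm above the origin, and a rail across each end (at x = -57 and +57 mm, 8 mm thick) whose top is 24 mm above the origin; no walls along the long sides. Origin: centre of its underside, on the ledge; z up; does not move.
- saucer: Pale green ceramic saucer, 132 mm across the rim, 18 mm high; flat floor 92 mm across, 6 mm above the origin, the rim sloping up and out around it. Origin: centre of its underside, on the ledge; z up; does not move.
- tweezers_pad: Narrow dark grey silicone pad for the tweezers, 130 mm long (x), 46 mm wide (y), 4 mm thick, with a pale outline of tweezers drawn along it. Origin: centre of its underside, on the ledge; z up; does not move.
- jar: Glass jar with a round wooden lid and knob, loose, 54 mm across, 90 mm tall; to be left where it stands. Origin: centre of its underside, z up.
- tumbler: Blue ceramic tumbler, open, loose, 54 mm across the rim, 85 mm tall; to be left where it stands. Origin: centre of its underside, z up.
Things that resemble listed ones, but are neither listed nor needed, are in the scene too. Of the things that look like the part that bears tweezers_mid, the larger one is meant. Of the things like the part that bears clip_mid, leave any that is turquoise; of the rest the smaller one is meant.

How it is judged (in metres and radians):
At the end, for the whole second after the job is handed in: Mirror upright on the cork pad (12 mm from centre), soap flat on the dish slats (15 mm, 15 degrees from lengthways), clip on its teeth on the saucer floor (15 mm), tweezers flat on the narrow pad (12 mm, 15 degrees); all released and at rest (horizontal distance between mirror_mid and mirror_pad below 0.012 m and z of mirror_mid in the frame of mirror_pad between 0.0725 and 0.0845 m and angle between mirror_mid's own z axis and vertical below 0.1 rad and linear speed of each of mirror, soap, clip, tweezers below 0.02 m/s and angular speed of each of mirror, soap, clip, tweezers below 0.3 rad/s and horizontal distance between soap_mid and soap_dish below 0.015 m and z of soap_mid in the frame of soap_dish between 0.025 and 0.037 m and angle between each of soap_mid, tweezers_mid's own z axis and vertical below 0.12 rad and angle between the x axis of soap_mid and the x axis of soap_dish, either way round below 0.26 rad and horizontal distance between clip_mid and saucer below 0.015 m and z of clip_mid in the frame of saucer between 0.0155 and 0.0275 m and angle between clip_mid's own z axis and vertical below 0.3 rad and horizontal distance between tweezers_mid and tweezers_pad below 0.012 m and z of tweezers_mid in the frame of tweezers_pad between 0.0025 and 0.0145 m and angle between the x axis of tweezers_mid and the x axis of tweezers_pad, either way round below 0.26 rad); the robot touches nothing.
It fails at once if one of the four things is dropped (falls free by more than about 3 cm) ((linear speed of mirror above 0.8 m/s and contact force between the fingers and mirror below 0.01 N) or (linear speed of soap above 0.8 m/s and contact force between the fingers and soap below 0.01 N) or (linear speed of clip above 0.8 m/s and contact force between the fingers and clip below 0.01 N) or (linear speed of tweezers above 0.8 m/s and contact force between the fingers and tweezers below 0.01 N)).
It fails at once if the glass jar is pushed more than 2 cm or tipped (distance of jar from where it was at the start of the episode above 0.02 m or angle between jar's own z axis and vertical above 0.35 rad).
It fails at once if the tumbler is pushed more than 2 cm or tipped (distance of tumbler from where it was at the start of the episode above 0.02 m or angle between tumbler's own z axis and vertical above 0.35 rad).
It also fails if it takes over 112 s, if anything falls off the work surface, if the arm or the gripper's body presses on something with over 40 N, if the wrist force passes 120 N, or if a joint passes its speed limit or range.

## Working session

There is one attempt and no reset: what is moved stays moved. The work goes in short steps, each a Python script; the robot and the scene stay as the last script left them, time stands still between calls to the robot, and variables do not carry over. Pictures are saved under pics/ and viewed, at most 14 in all, crops included, and the job is handed in when it is done.

```bash
mkdir -p pics; python3 - <<'E'
from rig import arm, telemetry, viewer
import cv2,numpy as np
for n in("scene","side"):
    c=viewer.camera(n); cv2.imwrite(f"pics/{n}0.png",c["color"]); np.savez(f"{n}0.npz",**{k:v for k,v in c.items()})
    print(n,c["K"].tolist(),(-c["R"].T@c["t"]).round(), c["R"][2].round(2))
c=viewer.camera("wrist");print(c["hand_eye"].round(3).tolist(),c["K"][0]);cv2.imwrite("pics/w0.png",c["color"])
s=telemetry.read_state();print(s["time"],s["eef_rot"],s["ft_force"])
E
```

```text
scene [[442.1767155617799, 0.0, 247.78971841847653], [0.0, 442.1767155617799, 194.29463660841859], [0.0, 0.0, 1.0]] [ 725. -446.  919.] [-0.28  0.45 -0.85]
side [[372.38964890253953, 0.0, 257.6592167683113], [0.0, 372.38964890253953, 196.19163009426407], [0.0, 0.0, 1.0]] [ 428. -752.  518.] [ 0.04  0.86 -0.52]
[[-0.001, -0.957, -0.29, 74.234], [1.0, -0.001, 0.0, -1.015], [-0.0, -0.29, 0.957, -141.841], [0.0, 0.0, 0.0, 1.0]] [272.31815059   0.         258.20029011]
0.15 [-3.11891800e+00 -3.67805215e-01  2.30843544e-04] [ 0.24949984 -0.2945018  -0.18896764]
```

View pics/scene0.png

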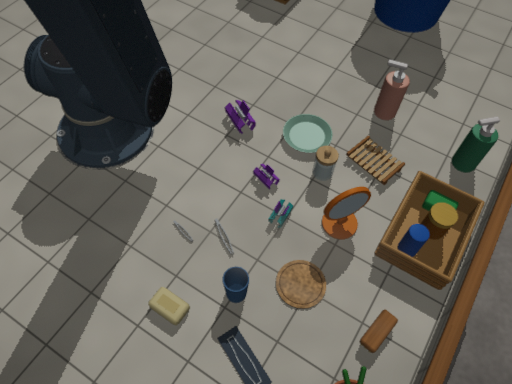

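View pics/side0.png

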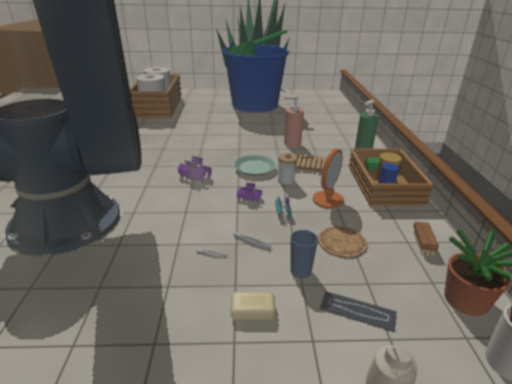

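The scene view shows the meant small purple clip at (266,176) with the larger one at (240,117), and the large tweezers at (223,236) with the small ones at (183,231). The soap is at (169,305), the mirror foot at (340,226), the cork pad at (301,284), the dish at (376,159), the saucer at (307,134) and the grey pad at about (244,358). The jar is at (325,165) and the tumbler at (236,285). The side view shows the same, with the whole grey pad visible at (358,311).

```bash
cat > h.py <<'E'
import numpy as np,cv2
from scipy.spatial.transform import Rotation as Rt
def cast(K,R,t,px,z):
    "pixels -> world points on plane z (X_cam = R X + t)"
    px=np.atleast_2d(px).astype(float); t=np.ravel(t)
    d=np.c_[px,np.ones(len(px))]@np.linalg.inv(K).T@R   # rows: R^T d
    o=-R.T@t
    return o+d*((z-o[2])/d[:,2])[:,None]
def proj(K,R,t,X):
    c=np.atleast_2d(X)@R.T+np.ravel(t); u=c@K.T; return u[:,:2]/u[:,2:]
def wristcam(name=None):
    from rig import telemetry,viewer
    s=telemetry.read_state(); c=viewer.camera("wrist")
    T=np.eye(4);T[:3,:3]=Rt.from_rotvec(s["eef_rot"]).as_matrix();T[:3,3]=s["position"]
    W=np.linalg.inv(T@c["hand_eye"])
    if name: cv2.imwrite(f"pics/{name}.png",c["color"]); np.savez(name,color=c["color"],K=c["K"],R=W[:3,:3],t=W[:3,3])
    return c["color"],c["K"],W[:3,:3],W[:3,3]
def down(yaw):
    "tool down, closing line (tool y) along world angle yaw (either sense); tool x at yaw+90 -> returns rotvec"
    y=np.array([np.cos(yaw),np.sin(yaw),0]);z=np.array([0,0,-1.]);x=np.cross(y,z)
    return Rt.from_matrix(np.c_[x,y,z]).as_rotvec()
def rect(pts):
    "min area rect of world xy points: centre, long side, short side, long-axis angle"
    (c,(w,h),_)=r=cv2.minAreaRect(pts[:,:2].astype(np.float32)); b=cv2.boxPoints(r)
    e=[b[1]-b[0],b[2]-b[1]]; e.sort(key=lambda v:-np.hypot(*v))
    return np.r_[c,np.hypot(*e[0]),np.hypot(*e[1]),np.degrees(np.arctan2(e[0][1],e[0][0]))%180].round(1)
E
python3 - <<'E'
from h import *
S={"soap":((169,305),26),"mirror_foot":((340,226),8),"cork":((301,284),5),"dish":((376,159),18),"saucer":((307,134),18),"clip":((266,176),20),"bigclip":((240,117),20),"turq":((281,212),20),"tw":((223,236),5),"twA":((216,221),5),"twB":((231,251),5),"smallA":((175,223),5),"smallB":((191,240),5),"gpad":((244,358),4),"jarlid":((327,155),85),"tumbler":((236,278),85),"frame":((347,203),92)}
D={"soap":((253,303),26),"cork":((342,241),5),"dish":((310,163),18),"saucer":((255,166),18),"clip":((249,194),20),"tw":((253,241),5),"twA":((235,236),5),"twB":((270,247),5),"gpad":((358,311),4),"mirror_foot":((329,199),8),"jarlid":((288,158),85),"tumbler":((303,237),85),"frame":((332,177),92)}
for f,dd in(("scene0",S),("side0",D)):
    c=np.load(f+".npz")
    for k,(p,z) in dd.items(): print(f[:5],k,cast(c["K"],c["R"],c["t"],p,z)[0].round())
E
```

```text
scene soap [ 445. -291.   26.]
scene mirror_foot [656.  76.   8.]
scene cork [649. -96.   5.]
scene dish [648. 292.  18.]
scene saucer [463. 267.  18.]
scene clip [443.  94.  20.]
scene bigclip [285. 218.  20.]
scene turq [525.  27.  20.]
scene tw [443. -93.   5.]
scene twA [407. -70.   5.]
scene twB [ 479. -114.    5.]
scene smallA [ 330. -126.    5.]
scene smallB [ 387. -141.    5.]
scene gpad [ 629. -291.    4.]
scene jarlid [552. 184.  85.]
scene tumbler [ 541. -186.   85.]
scene frame [650.  87.  92.]
side0 soap [ 444. -294.   26.]
side0 cork [648. -96.   5.]
side0 dish [633. 275.  18.]
side0 saucer [463. 255.  18.]
side0 clip [443.  87.  20.]
side0 tw [449. -93.   5.]
side0 twA [409. -74.   5.]
side0 twB [ 486. -115.    5.]
side0 gpad [ 631. -296.    4.]
side0 mirror_foot [654.  79.   8.]
side0 jarlid [550. 169.  85.]
side0 tumbler [ 542. -185.   85.]
side0 frame [645.  45.  92.]
```

View pics/w0.png

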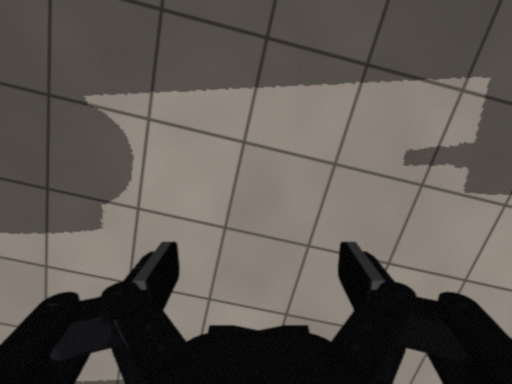

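The wrist view shows only bare ledge and shadow, with the fingertips at (170,250) and (350,250). Image up is tool +x. I'll take two overhead views next.

```bash
python3 - <<'E'
from h import *
from rig import arm,telemetry
for n,p in(("wA",(600,-190,300)),("wB",(600,190,300))):
    arm.movep(p,[np.pi,0,0]); wristcam(n); s=telemetry.read_state(); print(s["time"],s["joint_positions"])
E
```

```text
2.2833 [-3.08274464e-01  4.19701582e-01  4.26717611e-01  1.57789688e+00
 -1.98552544e-04  2.83458712e+00]
6.9917 [ 3.06496902e-01  4.19901467e-01  4.27061133e-01  1.57789764e+00
 -1.15764269e-05 -2.83477105e+00]
```

View pics/wA.png

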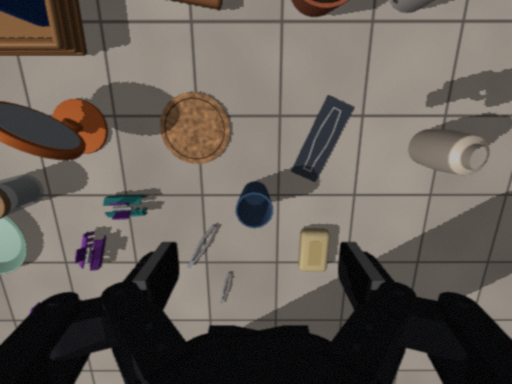

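View pics/wB.png

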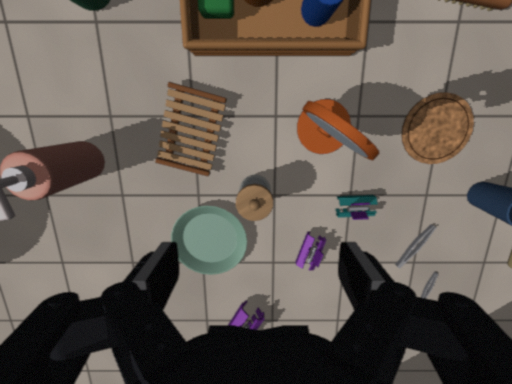

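View A shows the soap at (314,250), the tweezers at (205,244), the small tweezers at (228,286), the grey pad at (323,138), the cork pad at (196,128), the tumbler at (254,204) and the mirror foot at (82,125). View B shows the dish at (191,129), the saucer at (209,239), the jar lid at (254,203), the small clip at (311,251), the mirror foot at (324,127) with its frame running (307,104) to (376,157), and the cork pad at (438,128).

```bash
python3 - <<'E'
from h import *
L={n:np.load(n+".npz") for n in("wA","wB","scene0")}
def obj(n,box,f,z,name):
    c=L[n]; x0,y0,x1,y1=box; im=c["color"][y0:y1,x0:x1]; hsv=cv2.cvtColor(im,cv2.COLOR_BGR2HSV)
    m=f(*cv2.split(hsv.astype(int))).astype(np.uint8)
    cs,_=cv2.findContours(cv2.morphologyEx(m,cv2.MORPH_CLOSE,np.ones((3,3),np.uint8)),0,1)
    k=max(cs,key=cv2.contourArea)[:,0]+[x0,y0]
    P=cast(c["K"],c["R"],c["t"],k,z); e=cv2.fitEllipse(P[:,:2].astype(np.float32)) if len(k)>5 else None
    print(name,n,"rect",rect(P),"circ",np.round(e[0],1),np.round(e[1],1), "px",k.mean(0).round())
    return P
orange=lambda h,s,v:((h<14)&(s>170)&(v>60))
purple=lambda h,s,v:((h>130)&(h<160)&(s>90))
cork=lambda h,s,v:((h<20)&(s>60)&(v>60))
P=obj("wA",(155,85,238,170),cork,5,"cork"); obj("wB",(395,85,482,170),cork,5,"cork")
obj("wA",(290,90,358,188),lambda h,s,v:(v<75),4,"gpad")
obj("wA",(295,222,334,280),lambda h,s,v:((h>15)&(h<40)&(s>60)&(v>90)),13,"soap")
obj("wB",(150,75,235,180),lambda h,s,v:((h<22)&(s>85)),21,"dish")
obj("wB",(165,198,255,280),lambda h,s,v:((h>60)&(h<95)&(s>40)),18,"saucer")
obj("wB",(290,225,330,275),purple,22,"clip"); obj("wA",(70,225,112,275),purple,22,"clip")
obj("wB",(225,300,270,330),purple,22,"bigclip")
obj("wB",(233,183,275,222),lambda h,s,v:((h<25)&(s>80)),88,"jarlid")
obj("wA",(235,178,275,230),lambda h,s,v:((h>95)&(h<125)&(s>80)),85,"tumbler")
for n,ps,z in(("wB",[(307,104),(376,157)],92),("wB",[(436,225),(397,265)],5),("wB",[(437,272),(422,298)],5),("wA",[(218,226),(190,266)],5),("wA",[(233,271),(224,301)],5)):
    c=L[n];Q=cast(c["K"],c["R"],c["t"],ps,z); d=Q[1]-Q[0]; print(n,ps,Q.mean(0).round(1),np.hypot(*d[:2]).round(1),np.degrees(np.arctan2(d[1],d[0])).round(1))
for n,box in(("wB",(290,90,385,165)),("wA",(0,90,112,165))):
    P=obj(n,box,orange,8,"mirror@8"); print("xmin",P[:,0].min(),"ymin/max",P[:,1].min(),P[:,1].max(),"xmax",P[:,0].max())
def crop(n,x0,y0,x1,y1): return cv2.resize(L[n]["color"][y0:y1,x0:x1],(400,400),interpolation=2)
cv2.imwrite("pics/m1.png",np.hstack([crop("wB",290,70,390,170),crop("wA",180,215,240,275)]))
E
```

```text
cork wA rect [648.4 -90.8 110.6 107.8  89.9] circ [648.4 -90.9] [108.5 109.2] px [195. 127.]
cork wB rect [647.9 -88.8 110.9 109.   77.3] circ [648.1 -88.8] [108.5 110.2] px [437. 128.]
gpad wA rect [ 630.1 -289.4  129.8   48.1  155.5] circ [ 629.7 -289.2] [ 48.5 169.9] px [321. 139.]
soap wA rect [ 440.2 -286.5   82.    51.5  179. ] circ [ 439.5 -286.3] [56.6 91. ] px [313. 250.]
dish wB rect [646.6 294.2 122.2  85.3 164.9] circ [646.6 293.4] [ 86.4 154. ] px [188. 128.]
saucer wB rect [462.3 275.2 127.4 126.5 158.3] circ [461.5 278. ] [122.7 135.7] px [203. 242.]
clip wB rect [446.3 111.5  64.6  15.9 161.7] circ [447.7 111. ] [15.7 79.4] px [304. 250.]
clip wA rect [446.2  99.9  73.2  43.8 161.7] circ [444.4  98.3] [43.5 71.1] px [ 90. 250.]
bigclip wB rect [310.1 223.3  62.   24.2 151. ] circ [308.1 225.9] [24.5 62. ] px [239. 316.]
jarlid wB rect [555.3 196.6  52.1  49.7 135.5] circ [555.3 196.7] [49.5 52.8] px [254. 202.]
tumbler wA rect [ 550.7 -184.    64.4   47.6  179.9] circ [ 548.3 -184.2] [46.9 64.5] px [254. 205.]
wB [(307, 104), (376, 157)] [650.7  85.1  92. ] 112.8 -125.1
wB [(436, 225), (397, 265)] [446.5 -89.7   5. ] 96.7 144.5
wB [(437, 272), (422, 298)] [ 364.3 -128.3    5. ] 59.1 162.5
wA [(218, 226), (190, 266)] [444.5 -92.8   5. ] 95.8 145.3
wA [(233, 271), (224, 301)] [ 362.  -134.1    5. ] 67.9 163.8
mirror@8 wB rect [649.1  63.8 132.1  79.5  83.5] circ [643.4  73.6] [ 73.6 124.8] px [331. 129.]
xmin 603.2397335111601 ymin/max 1.6733444539735274 129.34352873336883 xmax 691.076483865545
mirror@8 wA rect [656.5  79.3  80.6  64.8  32.6] circ [656.3  79.9] [63.1 85.4] px [ 82. 124.]
xmin 612.9401736022086 ymin/max 45.69653754993624 124.16423901392079 xmax 691.0862979871656
```

View pics/m1.png

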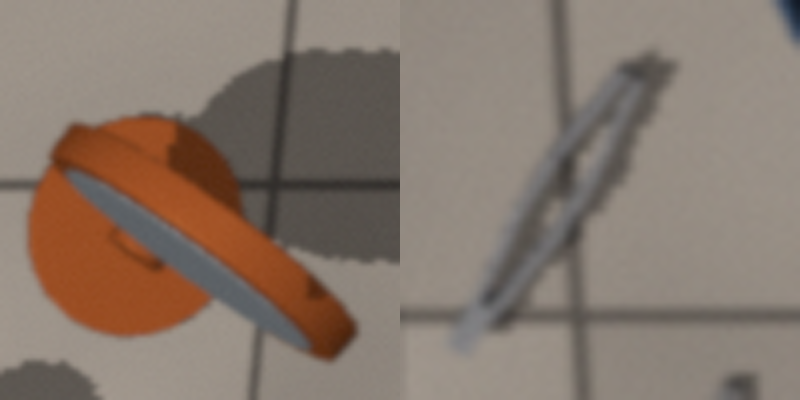

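The crops show the mirror foot as a near-full circle and the frame running diagonally across it. The large tweezers are 96 mm long with the points at upper right, and the small ones are about 60 mm. Next I'll cross-check the saucer, dish, clip and soap in the fixed views, offline.

```bash
python3 - <<'E'
from h import *
L={n:np.load(n+".npz") for n in("wB","scene0","side0")}
def obj(n,box,f,z,name):
    c=L[n]; x0,y0,x1,y1=box; im=c["color"][y0:y1,x0:x1]; hsv=cv2.cvtColor(im,cv2.COLOR_BGR2HSV)
    m=f(*cv2.split(hsv.astype(int))).astype(np.uint8)
    cs,_=cv2.findContours(cv2.morphologyEx(m,cv2.MORPH_CLOSE,np.ones((3,3),np.uint8)),0,1)
    k=max(cs,key=cv2.contourArea)[:,0]+[x0,y0]; k=cv2.convexHull(k)[:,0]
    P=cast(c["K"],c["R"],c["t"],k,z); e=cv2.fitEllipse(P[:,:2].astype(np.float32))
    print(name,n,"rect",rect(P),"circ",np.round(e[0],1),np.round(e[1],1),"px",k.min(0),k.max(0))
gr=lambda h,s,v:((h>60)&(h<95)&(s>35)&(v>90))
pur=lambda h,s,v:((h>125)&(h<165)&(s>70))
br=lambda h,s,v:((h<22)&(s>85))
so=lambda h,s,v:((h>15)&(h<40)&(s>60)&(v>90))
obj("scene0",(278,112,337,158),gr,18,"saucer"); obj("side0",(228,152,282,182),gr,18,"saucer"); obj("wB",(165,198,255,280),gr,18,"saucer")
obj("scene0",(248,160,284,192),pur,22,"clip"); obj("side0",(230,178,270,206),pur,22,"clip")
obj("scene0",(344,132,410,190),br,21,"dish")
obj("scene0",(145,285,195,325),so,20,"soap"); obj("side0",(225,285,285,325),so,20,"soap")
E
```

```text
saucer scene0 rect [458.3 272.9 127.7 124.1  65.7] circ [460.1 271.8] [127.8 128.6] px [283 114] [331 152]
saucer side0 rect [462.6 268.  119.3 116.9 179.7] circ [462.6 267.8] [120.2 121.6] px [235 156] [274 173]
saucer wB rect [463.  274.2 127.9 125.   12.7] circ [462.1 275.6] [127.6 128.3] px [172 206] [246 273]
clip scene0 rect [443.   95.9  68.9  44.3 162.4] circ [442.8  93. ] [51.3 74.8] px [254 164] [278 188]
clip side0 rect [445.4  99.4  76.7  63.1  71.6] circ [442.7  90.4] [59.5 97.6] px [238 184] [260 200]
dish scene0 rect [646.6 288.8 124.8  90.2 164.8] circ [646.6 288.7] [136.3 154.4] px [347 136] [404 184]
soap scene0 rect [ 441.8 -289.7   76.4   48.5  178.2] circ [ 443.3 -289.2] [60.7 95.2] px [149 287] [189 324]
soap side0 rect [ 446.  -295.6   68.4   56.6  178.7] circ [ 448.1 -296.8] [66.8 80.9] px [234 294] [274 319]
```

```bash
cat >> h.py <<'E'
def pick(xy,deg,z,force=30,hover=120,up=230,vel=120):
    from rig import arm,telemetry
    r=down(np.radians(deg)); arm.movep([*xy,z+hover],r)
    arm.move_straight([*xy,z+25],vel=350)
    hit=arm.move_straight([*xy,z],vel=80,stop_force=12)
    arm.gripper_close(force); s=telemetry.read_state()
    print("pick",hit,"z",s["position"].round(1) if hasattr(s["position"],"round") else s["position"],"gap",s["finger_gap"],"F",s["gripper_force"])
    arm.move_straight([*xy,z+20],vel=60); arm.move_straight([*xy,up],vel=250)
    s=telemetry.read_state(); print(" up gap",s["finger_gap"],"F",s["gripper_force"],"fz",s["ft_force"][2],"t",s["time"])
def place(xy,deg,z,up=230,hover=60):
    "z: TCP height at which the thing should touch"
    from rig import arm,telemetry
    r=down(np.radians(deg)); arm.movep([*xy,max(up,z+hover)],r); arm.dwell(.2)
    arm.move_straight([*xy,z+12],vel=250); arm.dwell(.2)
    hit=arm.move_straight([*xy,z-3],vel=20,stop_force=3)
    s=telemetry.read_state(); print("place hit",hit,"pos",s["position"],"want z",z)
    arm.dwell(.2); arm.release(); arm.dwell(.2); p=telemetry.read_state()["position"]
    arm.move_straight([p[0],p[1],p[2]+25],vel=100); arm.move_straight([p[0],p[1],p[2]+150],vel=350)
    print(" t",telemetry.read_state()["time"])
E
python3 - <<'E'
from h import *
from rig import arm
pick((444,97),72,4,25)
wristcam("w_clip")
E
```

```text
pick False z [444.2  97.    4.3] gap 0.396711651876522 F 30.046972632408142
 up gap 0.39516231265633905 F 29.450369775295258 fz -0.7313748731621179 t 12.6833
```

View pics/w_clip.png

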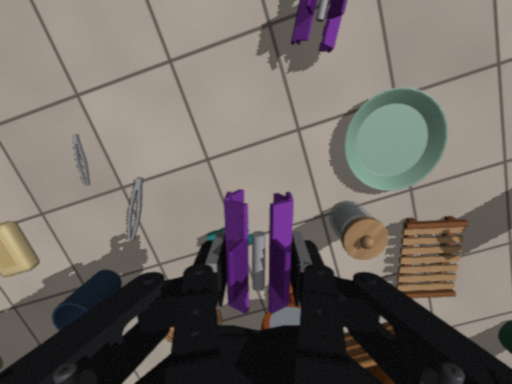

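The clip is held, with its two bars at columns 236 and 282, rows 192 to 311. The saucer is in full view at (396,139). From this picture I'll compute the clip's offset along its length and the saucer centre.

```bash
python3 - <<'E'
from h import *
c=np.load("w_clip.npz");K,R,t=c["K"],c["R"],c["t"]
tcp=np.array([444,97]);y=np.array([np.cos(np.radians(72)),np.sin(np.radians(72))]);x=np.array([y[1],-y[0]])
for z in(240,248):
    P=cast(K,R,t,[(235,192),(237,311),(282,194),(282,311)],z)[:,:2]-tcp
    print(z,"along",(P@x).round(1),"across",(P@y).round(1))
def fit(box,f,z):
    x0,y0,x1,y1=box;hsv=cv2.cvtColor(c["color"][y0:y1,x0:x1],cv2.COLOR_BGR2HSV).astype(int)
    k=max(cv2.findContours(f(*cv2.split(hsv)).astype(np.uint8),0,1)[0],key=cv2.contourArea)[:,0]+[x0,y0]
    P=cast(K,R,t,cv2.convexHull(k)[:,0],z);e=cv2.fitEllipse(P[:,:2].astype(np.float32));print(np.round(e[0],1),np.round(e[1],1),rect(P))
fit((335,80,455,198),lambda h,s,v:(h>60)&(h<95)&(s>35)&(v>90),18)
fit((390,210,475,305),lambda h,s,v:(h<22)&(s>85),21)
E
```

```text
240 along [-36.5  34.8 -35.4  34.8] across [-11.  -11.6  12.5  14.3]
248 along [-38.8  28.1 -37.8  28.1] across [-10.3 -10.9  11.8  13.4]
[461.2 275.5] [128.3 128.6] [461.  275.5 127.8 127.6 119.2]
[643.6 297.2] [136.5 151.7] [643.  294.1 130.7  90.1 164.3]
```

```bash
python3 - <<'E'
from h import *
place((465,273.5),72,10.3,up=200)
pick((649.5,87),-35+180,115,30,hover=70,up=165)
E
```

```text
place hit True pos [464.88484406 273.4521159   10.2699698 ] want z 10.3
 t 17.2
pick False z [649.5  87.  115. ] gap 0.13661757025889842 F 34.49811100959778
 up gap 0.13274957183551628 F 34.235490560531616 fz -2.143744709253278 t 20.825
```

```bash
python3 - <<'E'
from h import *
from rig import arm
place((648,-90.5),145,120,up=165,hover=40)
arm.movep([560,-200,260],down(np.radians(90))); wristcam("w2")
E
```

```text
place hit True pos [648.05201337 -90.67201919 119.89858718] want z 120
 t 24.8583
```

View pics/w2.png

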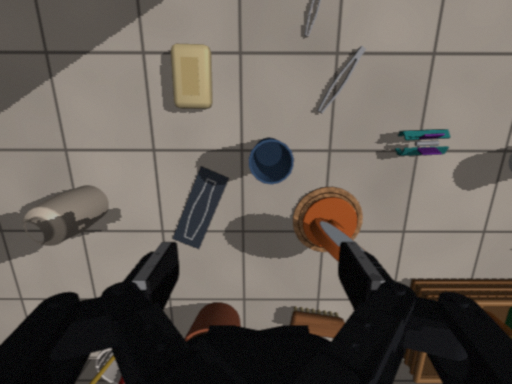

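The view shows the mirror foot (301–362, top at row 195) on the cork pad (292–363), the soap at (192,76), the tweezers from (363,48) to (318,112) and the grey pad at (201,207). I'll measure all of them from here.

```bash
python3 - <<'E'
from h import *
c=np.load("w2.npz");K,R,t=c["K"],c["R"],c["t"]
def fit(n,box,f,z):
    x0,y0,x1,y1=box;hsv=cv2.cvtColor(c["color"][y0:y1,x0:x1],cv2.COLOR_BGR2HSV).astype(int)
    k=max(cv2.findContours(f(*cv2.split(hsv)).astype(np.uint8),0,1)[0],key=cv2.contourArea)[:,0]+[x0,y0]
    P=cast(K,R,t,cv2.convexHull(k)[:,0],z);e=cv2.fitEllipse(P[:,:2].astype(np.float32));print(n,np.round(e[0],1),np.round(e[1],1),rect(P))
fit("soap",(165,35,220,115),lambda h,s,v:(h>15)&(h<40)&(s>60)&(v>90),13)
fit("pad",(165,160,235,252),lambda h,s,v:v<75,4)
fit("cork",(285,180,370,236),lambda h,s,v:(h<20)&(s>60)&(v>60),5)
fit("foot",(285,180,370,225),lambda h,s,v:(h<14)&(s>190)&(v>60),13)
P=cast(K,R,t,[(363,48),(318,112)],4);d=P[1]-P[0];print("tw",P.mean(0).round(1),np.hypot(*d[:2]),np.degrees(np.arctan2(d[1],d[0])))
E
```

```text
soap [ 440.9 -286.2] [ 58.7 103.7] [ 441.  -286.4   76.9   51.2  179. ]
pad [ 627.  -289.3] [ 75.5 146.9] [ 628.4 -289.6  129.6   47.4  155.5]
cork [646.7 -90.6] [108.7 110.4] [632.2 -90.7 109.9  80.6  90.1]
foot [647.3 -89.3] [78.9 82.1] [629.3 -89.4  81.2  41.9  90.1]
tw [445.3 -88.5   4. ] 96.6393500166427 -33.7604940929902
```

```bash
python3 - <<'E'
from h import *
pick((441.5,-287),89,2,35)
wristcam("w3")
E
```

```text
pick False z [ 441.8 -287.2    2.7] gap 0.5748817664820097 F 36.31825804710388
 up gap 0.5786564940313886 F 36.32158577442169 fz -1.3543284107874283 t 29.2583
```

View pics/w3.png

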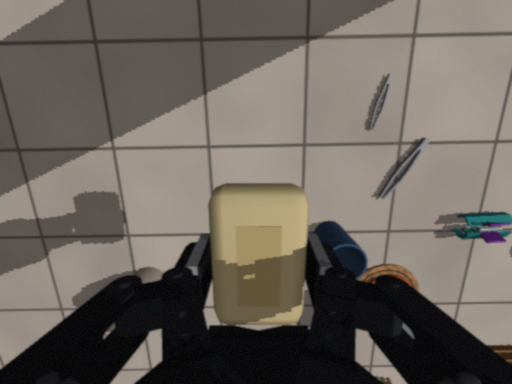

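The soap is held square between the pads, covering rows 185 to 323. I'll correct for its offset along its length and place it.

```bash
python3 - <<'E'
from h import *
c=np.load("w3.npz")
P=cast(c["K"],c["R"],c["t"],[(258,187),(258,322)],254-3); off=P[:,0].mean()-441.5
print(P.round(1),off)
off=float(np.clip(off,-6,6))          # world x offset at yaw 89; tool x = -world x
a=np.radians(75); tx=np.array([-np.sin(a),np.cos(a)])
place(np.array([646,292.5])+off*tx,75,20.3,up=230)
wristcam("w4")
pick((446,-91),55,2,25)
wristcam("w5")
E
```

```text
[[ 399.8 -285.   251. ]
 [ 474.4 -286.4  251. ]] -4.405688193961964
place hit True pos [650.06759626 291.28433786  20.70704764] want z 20.3
 t 35.1917
pick False z [446.  -91.    2.2] gap 0.15205017403210383 F 27.891207518259762
 up gap 0.1532988264819596 F 27.338940094050486 fz -0.3802486903457294 t 39.8417
```

View pics/w4.png

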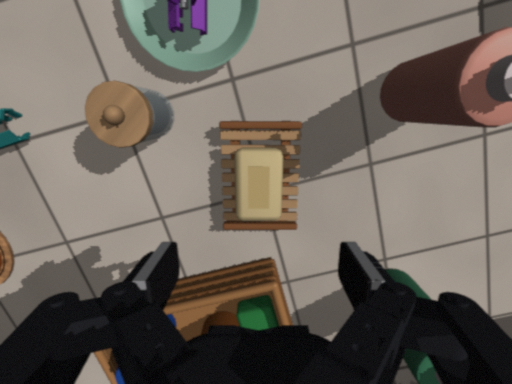

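View pics/w5.png

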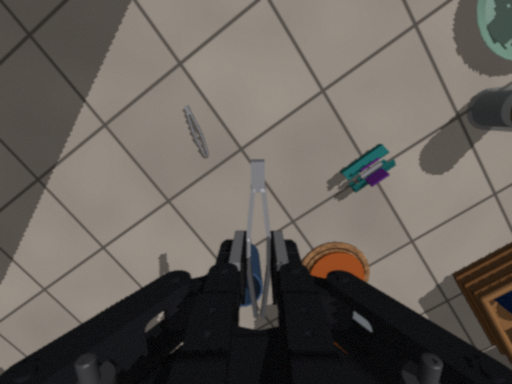

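View 4 shows the soap on the slats (rows 147–221, dish rows 121–230) and the clip standing in the saucer at the top edge. View 5 shows the tweezers held lengthways, with the blunt end at (257,160) and the points near (258,316).

```bash
python3 - <<'E'
from h import *
c=np.load("w4.npz");K,R,t=c["K"],c["R"],c["t"]
P=lambda pp,z:cast(K,R,t,pp,z)[:,:2]
print("dish",rect(P([(220,122),(301,122),(296,230),(223,230)],24)),"soap top",rect(P([(239,147),(283,149),(280,221),(237,221)],40)))
c=np.load("w5.npz");K,R,t=c["K"],c["R"],c["t"]
a=np.radians(55);tx=np.array([-np.sin(a),np.cos(a)])
for z in(232,237): 
    Q=P([(257,160),(258,316)],z);print("tw",z,((Q-[446,-91])@tx).round(1),np.linalg.norm(Q[1]-Q[0]))
    # predicted pixel of ends if centred
    print(proj(K,R,t,np.c_[[446,-91]+np.outer([47.5,0,-47.5],tx),[z]*3]).round())
E
```

```text
dish [646.8 294.7 120.6  84.2 164.8] soap top [650.7 294.1  79.3  46.3 162.4]
tw 232 [ 51.5 -45. ] 96.49057013717363
[[257. 168.]
 [257. 250.]
 [257. 319.]]
tw 237 [ 52.3 -40.7] 93.01250124266362
[[257. 170.]
 [257. 255.]
 [257. 325.]]
```

```bash
python3 - <<'E'
from h import *
from rig import arm
a=np.radians(65.5);tx=np.array([-np.sin(a),np.cos(a)])
place(np.array([629.3,-289.5])-4*tx,65.5,6.2,up=200)
arm.movep([600,-190,300],down(np.radians(90))); wristcam("w6")
arm.movep([640,190,300],down(np.radians(90))); wristcam("w7")
a=np.load("w6.npz")["color"];b=np.load("w7.npz")["color"]
cv2.imwrite("pics/f.png",np.hstack([cv2.resize(a[0:300,100:400],(400,400)),cv2.resize(b[0:300,100:400],(400,400))]))
E
```

```text
place hit True pos [ 632.80311217 -291.11730777    6.20741499] want z 6.2
 t 44.825
```

View pics/f.png

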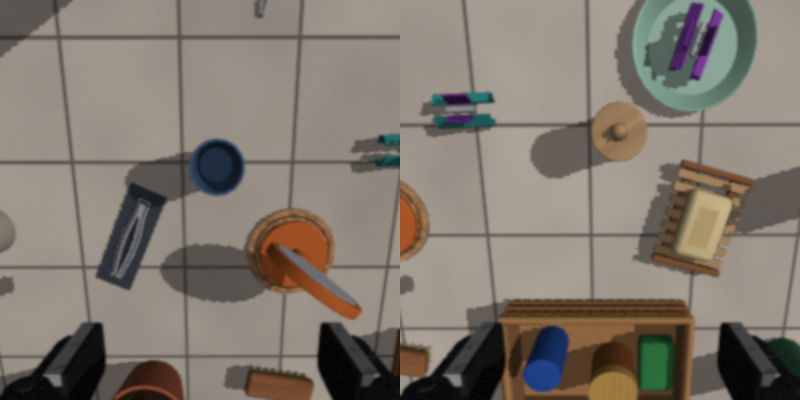

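All four things are on their places and the jar and tumbler stand. The tweezers run from (145,200) to (117,277) on the pad, and the clip's bars lie between (686,3) and (708,78) in the saucer. A last numeric check follows.

```bash
python3 - <<'E'
from h import *
def C(n,pp,z,ox):
    c=np.load(n+".npz"); px=(np.array(pp)-[ox,0])*.75+[100,0]; return cast(c["K"],c["R"],c["t"],px,z)[:,:2]
Q=C("w6",[(145,200),(117,277)],8,0);print("tw",Q.mean(0),np.linalg.norm(Q[1]-Q[0]))
print("pad",rect(C("w6",[(131,184),(166,196),(132,290),(96,278)],4,0)))
for z in(28,35): print("clip",rect(C("w7",[(693,3),(722,12),(700,80),(670,68)],z,400)))
from rig import telemetry; s=telemetry.read_state();print(s["time"],np.round(s["ft_force"],1))
E
```

```text
tw [ 630.74915064 -287.57697069] 104.65019104954939
pad [ 630.  -289.3  130.6   47.7  158.1]
clip [462.8 274.6  63.4  33.5 164. ]
clip [464.6 273.2  62.3  32.9 164. ]
47.1 [ 0.4 -0.4 -0.2]
```

Every offset is within tolerance, so I'm handing in.

```bash
python3 -c "
from rig import hand_in
print(hand_in())"
```

```text
the job is handed in; nothing more can be done
None
```

I handed the job in at about 47 s: the mirror, soap, clip and tweezers each measured within about 4 mm of the centre of their place in the last wrist-camera views, and the jar and tumbler were still standing; the hand-in gave no verdict.

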